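# Demould a block candle and stand it in its dish

### The arm

A 6-joint arm with a two-finger parallel gripper is mounted at the origin on the work surface. World frame = base frame: x ahead of the robot, y to its left, z up, the work surface at z = 0. Lengths are in m, angles in rad, forces in N, time in s.
With the tool pointing down it reaches from about 0.25 to 0.775 m from the base axis. Payload 4 kg.
Tool frame: the origin (TCP) lies midway between the tips of the shut fingers; the grasp point (between the pads) lies 19 mm behind it; z points along the fingers, y is the line along which they close (so a half turn about z gives the same grasp; the last joint's range is limited). The gripper opens to 94 mm and grips with 3 to 60 N. Pads are 16 mm wide; open, the fingers measure 119 mm over their backs; the gripper's body (75 mm by 177 mm) begins 78 mm behind the grasp point.
Start: joints at [1.118, 0.087, 1.371, -0, 1.684, -0.103], TCP at [0.189, 0.517, 0.181] pointing down, gripper open.
Joint ranges: [-3.1, 3.1], [-0.76, 2.03], [0.27, 2.55], [-1.08, 4.22], [0.17, 2.65], [-2.57, 2.57]. Speed limits (rad/s): [2.79, 2.79, 3.14, 3.14, 3.14, 3.14].

### API

Orientations are given as [roll, pitch, yaw] about the fixed x, y, z axes, in that order (R = Rz(yaw) Ry(pitch) Rx(roll)).
In Python, from bench import ctrl gives the robot as it stands. The module is installed in compiled form; this text tells all that it offers.
- The arm moves only by the tool carry_out, never from a script. Its argument "plan" is a list of rows, each a list of 7 numbers: the opening in per cent of the stroke, from 0 (shut) to 100 (fully open), then the shift along the world's x, y, z in cm, then the turn, a rotation vector about the world's x, y, z in rad. A call has 1 to 20 rows; each row shifts and turns the commanded pose from where the row before left it; what a row does not reach is not made up. A row lasts 1/8 s, in which the tool goes at most 62.5 mm and 10.7 degrees, less where a joint would pass 70% of its speed; a pose out of reach is approached as far as the arm can. A call is refused whole if a number of a shift passes 6.25 or a number of a turn 0.188, either way. A call with a gripper value outside its range is refused whole. The fingers move at their own pace and stop on an object; "squeeze" is the grip in N (left out, the last holds). Time passes only in rows, so rows that do not move let the fingers close. It gives the time, the measured TCP pose, the force, the opening and the grip force at its end, in the units of the state.
- ctrl.sense(): the state, without advancing time (a new reading comes with each control period).
- ctrl.camera(name): name is "scene" or "top" or "wrist"; returns a dict with "pixels" (384x512x3 uint8, blue, green, red), "fx", "fy", "cx", "cy" (pixels), "world_from_camera" (4x4, takes a point from camera to world coordinates). Camera axes: x right, y down, z forward; pixel columns grow to the right and rows downward; lengths in m; the calibration is good to about 2 mm. A picture is of the moment at which its call begins. There is no depth.
- ctrl.job_done(): hands the job in; it is judged then, once.
Trained networks look in the newest picture that a camera, given by its name, has taken for a name from the list of things; names that differ only in an ending like _2 or _b are one class to them, and where a whole thing is asked for, a point or a joint stands for the part that bears it (a point fixed in the world has none). Each returns a list of dicts, best first, with "p" (0 to 1); they miss things now and then, are a little off and sometimes report something else, mostly with a low value. They report only what shows in the picture. A call takes as long as a camera call. They do not tell look-alikes from the thing itself.
- ctrl.find_in(camera, thing): "uv" ([column, row] in pixels, amid what is visible of it).
- ctrl.mark_of(camera, thing): "uv" ([column, row] in pixels: a listed point, or the origin of a listed thing).
The state is a dict: "clock": time; "joint_pos": joint angles; "dq": joint speeds; "joint_efforts": joint torques, N m; "ee_pos": TCP position; "tcp_rot": TCP orientation; "ft_force": force on the tool from outside, world axes, zero at the start; "wrist_torque": the same for the moment, N m; "opening": finger opening in m; "gripper_force": force on a finger pad.
Only numpy, scipy, OpenCV 4.12 (cv2) and the standard library are available. Lean on these libraries where they do the work, as an engineer would, in place of code of your own. Each camera call takes 0.05 s, during which the arm holds its last target. There are 200 camera calls.

### The job

Lift the set house-shaped candle out of its open mould and lay it down on its side on clear glass, letting go of it there. Then take a fresh hold and stand it upright, flat foot down and roof ridge up, in the middle of the empty ceramic dish, and let go. Set it down gently both times without dropping or toppling it, and leave the jar, the bead box and the earring tray undisturbed.

Things in the scene. Friction and masses are not known exactly. Their poses are not given: they have to be found in the camera images.
- candle_center (a point): Centre of the solid ivory wax candle, a gabled house shape, 0.21 kg: 128 mm from flat foot to roof ridge (105 to the eaves, 45-degree roof), 46 wide, 40 thick, flat sides. 64 mm from the foot, mid-width, mid-thickness. x runs foot to ridge (up when standing), y across the width, z through the thickness. Starts lying in the mould, z up, its top face flush with the rim.
- candle_foot (a point): Centre of the candle's flat foot (46 x 40 mm), 64 mm from candle_center along -x; same axes as the candle.
- mould: Open-face mould of hard grey silicone, fixed: 163 (x) x 85 (y) x 50 mm high; origin in the middle of its underside. House-shaped cavity at its centre, 1.5 mm clear round the candle, 40 mm deep on a 10 mm floor; foot end to -x. Both long walls (18 mm) have a finger cut-out near the foot.
- mould_cutouts (a point): Mid-way between the two finger cut-outs, on the mould's centre line at rim height (50 mm), 38 mm from its centre towards -x; mould axes. Cut-outs: 42 mm long (x), open to the outside, down to 6 mm above the glass. Upright fingers closing along y take the candle there; steeply tilted ones do not fit. Too near the foot for standing the candle up in the same hold: the hand would meet the glass.
- dish_floor (a point): Centre of the inner floor of the round white ceramic dish, loose, 0.26 kg: 120 mm across at the rim, 18 mm high, the flat inner floor 6 mm above the glass and about 90 mm across; z up.
- dish: The same ceramic dish; origin at the centre of its underside, z up.
- jar: Round white plastic container with a ribbed screw-top lid, shut: 94 mm across, 73 mm high; origin at the centre of its underside. To be left alone.
- bead_box: Dark wooden prayer bead box with a sliding door in its top, shut: 85 x 160 x 58 mm; origin at the centre of its underside, long side along y. To be left alone.
- earring_tray: Hard dark grey silicone earring tray with six compartments: 90 x 160 x 18 mm; origin at the centre of its underside, long side along y. To be left alone.
Things that resemble listed ones, but are neither listed nor needed, are in the scene too. What is shaped like the mould but pink is not meant. Leave any orange look-alike of the part that bears candle_center alone.

How it is judged:
By the outcome, as a careful person would: the job done as asked, in the order asked, and still so for the second after the job is handed in, with the robot touching nothing.
It also fails if it takes over 58 s, if anything falls off the work surface, if the arm or the gripper's body presses on something with over 40 N, if the wrist force passes 120 N, or if a joint passes its speed limit or range.

## Working session

There is one attempt and no reset: what is moved stays moved. The work goes in short steps, Python scripts to look and compute and a tool call to move; the robot and the scene stay as the last step left them, time stands still between calls to the robot, and variables do not carry over. Pictures are saved under pics/ and viewed, at most 10 in all, crops included, and the job is handed in when it is done.

Besides the shell and the picture viewer there is one more tool, called after "Emit:" by a JSON object that holds its "fn" and its "kwargs", one argument or row to a line. carry_out: Moves the arm, as the interface text tells. Its arguments: {"type":"object","properties":{"plan":{"type":"array","items":{"type":"array","items":{"type":"number"}}},"squeeze":{"type":"number"}},"required":["plan"]}

```bash
mkdir -p pics
cat > h.py <<'E'
import numpy as np, cv2
from bench import ctrl
def ray(cam,uv):
    T=np.array(cam["world_from_camera"]);d=T[:3,:3]@[(uv[0]-cam["cx"])/cam["fx"],(uv[1]-cam["cy"])/cam["fy"],1]
    return T[:3,3],d
def at(cam,uv,z):
    o,d=ray(cam,uv);return o+d*(z-o[2])/d[2]
def shot(n,f=None):
    c=ctrl.camera(n)
    if f: cv2.imwrite("pics/"+f,c["pixels"])
    return c
Z=dict(candle_center=.03,candle_foot=.03,mould=0,mould_cutouts=.05,dish_floor=.006,dish=0,jar=0,bead_box=0,earring_tray=0)
E
python3 - <<'E'
from h import *
ims=[]
for n in("scene","top"):
    c=shot(n);ims.append(c["pixels"])
    print(n,np.round(np.array(c["world_from_camera"])[:3,3],3))
    for t,z in Z.items():
        print(t,[(np.round(m["uv"]).astype(int).tolist(),round(m["p"],2),np.round(at(c,m["uv"],z)[:2],3).tolist()) for m in ctrl.mark_of(n,t)[:4]])
cv2.imwrite("pics/a.png",cv2.resize(np.vstack(ims),(800,1200))[:600]);cv2.imwrite("pics/b.png",cv2.resize(ims[1],(800,600)))
print(ctrl.sense())
E
```

```text
scene [ 1.134 -0.181  0.808]
candle_center [([169, 165], 0.73, [0.307, -0.267]), ([330, 170], 0.55, [0.446, 0.218])]
candle_foot [([159, 157], 0.96, [0.263, -0.294]), ([374, 252], 0.6, [0.749, 0.222])]
mould [([331, 176], 0.78, [0.449, 0.229]), ([316, 136], 0.58, [0.249, 0.25]), ([319, 161], 0.4, [0.374, 0.213])]
mould_cutouts [([322, 162], 0.8, [0.425, 0.197]), ([310, 115], 0.65, [0.193, 0.24])]
dish_floor [([192, 213], 0.83, [0.498, -0.217])]
dish [([198, 210], 0.8, [0.486, -0.202]), ([331, 170], 0.44, [0.422, 0.237])]
jar [([375, 251], 0.76, [0.732, 0.241]), ([316, 160], 0.59, [0.369, 0.207])]
bead_box [([288, 283], 0.98, [0.767, -0.011])]
earring_tray [([198, 296], 0.84, [0.748, -0.234])]
top [ 0.377 -0.04   0.936]
candle_center [([148, 206], 0.67, [0.472, 0.222]), ([356, 290], 0.59, [0.296, -0.252])]
candle_foot [([156, 239], 0.87, [0.398, 0.2]), ([378, 314], 0.69, [0.246, -0.298]), ([148, 208], 0.46, [0.468, 0.222])]
mould [([154, 214], 0.59, [0.457, 0.216])]
mould_cutouts [([150, 225], 0.78, [0.428, 0.211]), ([134, 328], 0.55, [0.207, 0.232])]
dish_floor [([334, 204], 0.83, [0
[... 238 characters left out ...]
ck': 1.0, 'joint_pos': array([ 1.11787669e+00,  8.71873923e-02,  1.37072634e+00,  6.30260634e-06,
        1.68357795e+00, -1.03102139e-01]), 'dq': array([ 1.90735816e-03, -1.43885047e-04,  1.45327987e-04,  2.03275711e-04,
       -5.52224095e-05, -6.36908573e-04]), 'joint_efforts': array([-3.14291792e-04, -3.40056753e+01, -3.02604067e+01,  7.16341683e-02,
        2.37857806e-02, -3.23841630e-05]), 'ee_pos': array([0.18851057, 0.51670434, 0.1811994 ]), 'tcp_rot': array([3.14149158e+00, 4.16250775e-06, 2.79177586e+00]), 'ft_force': array([ 0.3206457 ,  0.3542675 , -0.76132672]), 'wrist_torque': array([-0.02297055,  0.03608843,  0.00030938]), 'gripper_force': 0.0, 'opening': 0.09387337196612408}
```

View pics/a.png

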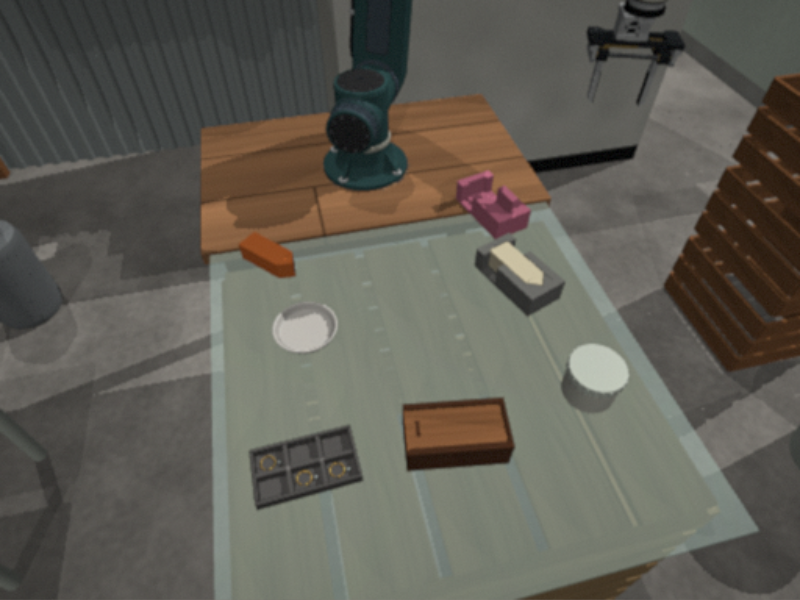

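View pics/b.png

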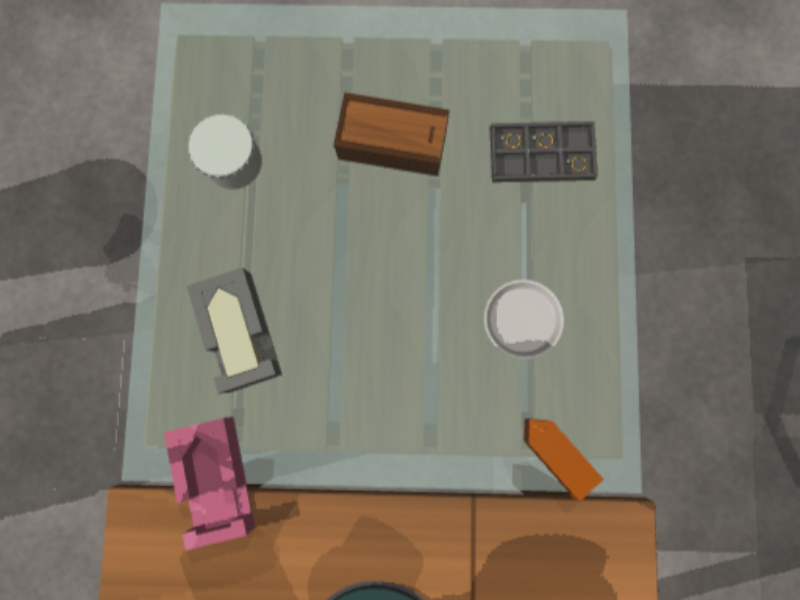

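The scene and top views agree. The mould with the ivory candle is at px (150,215) top, with the ridge pointing away from the robot. The dish is at px (334,204). The orange candle and pink mould are the decoys. Next I measure the candle axis.

```bash
cat >> h.py <<'E'
def ivory(c,z,dbg=False):
    """metric outline fit of the ivory candle at height z: centroid and long axis yaw"""
    p=c["pixels"].astype(int);b,g,r=p[...,0],p[...,1],p[...,2]
    m=((r>150)&(r-b>25)&(r-g<40)&(r-g>-5)).astype(np.uint8)
    n,l,s,_=cv2.connectedComponentsWithStats(m);k=1+np.argmax(s[1:,4])
    cs,_=cv2.findContours((l==k).astype(np.uint8),cv2.RETR_EXTERNAL,cv2.CHAIN_APPROX_NONE)
    P=np.array([at(c,q[0],z)[:2] for q in max(cs,key=len)],np.float32)
    (x,y),(w,h),a=cv2.minAreaRect(P*1000);a=np.radians(a)
    if h>w:a+=np.pi/2
    a=(a+np.pi/2)%np.pi-np.pi/2
    return np.round([x,y,max(w,h),min(w,h)],1),round(a,3),s[k,4]
E
python3 - <<'E'
from h import *
c=shot("top");print(ivory(c,.05))
E
```

```text
(array([460.3, 218.3, 124.7,  45.4]), np.float64(0.347), np.int32(1041))
```

Emit:
{"fn": "carry_out", "kwargs": {
  "plan": [
    [100,3,-4,0,0,0,0.12],
    [100,3,-4,0,0,0,0.12],
    [100,3,-4,0,0,0,0.12],
    [100,3,-4,0,0,0,0.12],
    [100,3,-4,0,0,0,0.12],
    [100,3,-4,0,0,0,0],
    [100,3,-4,0,0,0,0],
    [100,2.3,-3,0,0,0,0],
    [100,0,0,0,0,0,0],
    [100,0,0,0,0,0,0]
  ]
}}

```text
clock: 2.3
ee_pos: [0.4212, 0.2071, 0.1812]
tcp_rot: [3.141, -0.0, -2.891]
ft_force: [0.0, 0.7, -0.6]
opening: 0.0939
gripper_force: 0.0
```

Run:
```python
from h import *
c=shot("wrist","w1.png");print(ivory(c,.05))
for t in("mould","mould_cutouts","candle_center","candle_foot"):
    print(t,[(np.round(m["uv"]).tolist(),round(m["p"],2),np.round(at(c,m["uv"],{"mould":0,"mould_cutouts":.05}.get(t,.03))[:2],3).tolist()) for m in ctrl.mark_of("wrist",t)[:3]])
```

```text
(array([459.3, 217.7, 123.9,  44. ]), np.float64(0.353), np.int32(4004))
mould [([331.0, 25.0], 0.81, [0.245, 0.242])]
mould_cutouts []
candle_center [([261.0, 208.0], 0.85, [0.457, 0.217])]
candle_foot [([254.0, 152.0], 0.62, [0.397, 0.194])]
```

View pics/w1.png

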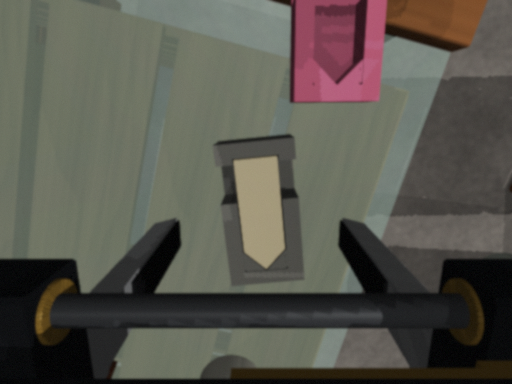

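The wrist view shows the ivory candle at px (260,210) in the grey mould, cut-outs visible at row ~185, fingers either side. Centre is at (0.459, 0.218), yaw 0.35. The pink mould is at the top right. I turn a little more, then go down.

Emit:
{"fn": "carry_out", "kwargs": {
  "plan": [
    [100,0.24,-0.24,-2,0,0,0.1],
    [100,0,0,-3,0,0,0],
    [100,0,0,-3,0,0,0],
    [100,0,0,-3,0,0,0],
    [100,0,0,-2,0,0,0],
    [100,0,0,-2,0,0,0],
    [100,0,0,-1.7,0,0,0],
    [100,0,0,0,0,0,0],
    [0,0,0,0,0,0,0],
    [0,0,0,0,0,0,0],
    [0,0,0,0,0,0,0],
    [0,0,0,0,0,0,0],
    [0,0,0,0,0,0,0],
    [0,0,0,0,0,0,0]
  ],
  "squeeze": 25
}}

```text
clock: 4.3
ee_pos: [0.4239, 0.2044, 0.0143]
tcp_rot: [3.141, 0.0, -2.791]
ft_force: [0.2, -0.1, 0.9]
opening: 0.0456
gripper_force: 25.0
```

Emit:
{"fn": "carry_out", "kwargs": {
  "plan": [
    [0,0,0,0.5,0,0,0],
    [0,0,0,1,0,0,0],
    [0,0,0,1,0,0,0],
    [0,0,0,1,0,0,0],
    [0,0,0,1,0,0,0],
    [0,0,0,1,0,0,0],
    [0,0,0,1.5,0,0,0],
    [0,0,0,1.5,0,0,0],
    [0,0,0,0,0,0,0],
    [0,0,0,0,0,0,0]
  ]
}}

```text
clock: 5.55
ee_pos: [0.4237, 0.2042, 0.099]
tcp_rot: [3.142, -0.0, -2.791]
ft_force: [1.1, 0.2, -1.2]
opening: 0.0458
gripper_force: 25.0
```

Run:
```python
from h import *
a=shot("scene")["pixels"][90:270,240:440];b=shot("wrist")["pixels"]
cv2.imwrite("pics/l1.png",np.hstack([cv2.resize(a,(427,384)),b[:,120:400]]))
```

```text
(no output)
```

View pics/l1.png

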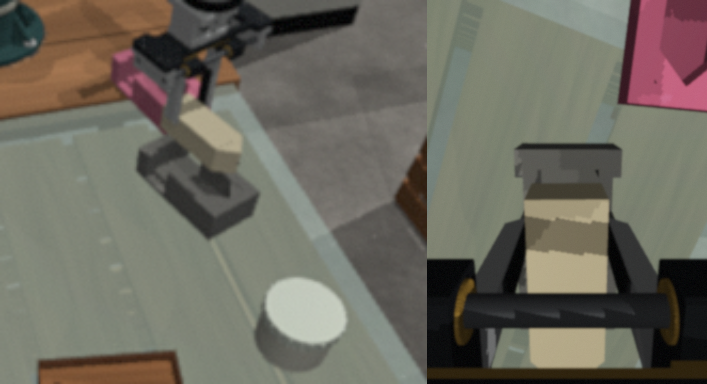

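The candle is out of the mould (scene crop px (205,135)), held level between the fingers, clear above the mould. I carry it to the clear glass at about (0.46, 0.02).

Emit:
{"fn": "carry_out", "kwargs": {
  "plan": [
    [0,0,-1,0,0,0,-0.03],
    [0,0,-2,0,0,0,-0.04],
    [0,0,-2.5,0,0,0,-0.04],
    [0,0,-2.5,0,0,0,-0.04],
    [0,0,-2.5,0,0,0,-0.04],
    [0,0,-2.5,0,0,0,-0.04],
    [0,0,-2.5,0,0,0,-0.04],
    [0,0,-1.9,-1,0,0,-0.04],
    [0,0,-1,-1.5,0,0,-0.04],
    [0,0,0,-1.5,0,0,0],
    [0,0,0,-1.5,0,0,0],
    [0,0,0,-1.2,0,0,0],
    [0,0,0,-0.8,0,0,0],
    [0,0,0,-0.5,0,0,0],
    [0,0,0,-0.3,0,0,0],
    [0,0,0,-0.3,0,0,0],
    [0,0,0,0,0,0,0]
  ]
}}

```text
clock: 7.78
ee_pos: [0.4239, 0.0203, 0.0132]
tcp_rot: [3.141, 0.0, -3.141]
ft_force: [-0.4, 0.6, -3.1]
opening: 0.0456
gripper_force: 25.0
```

Emit:
{"fn": "carry_out", "kwargs": {
  "plan": [
    [0,0,0,-0.2,0,0,0],
    [0,0,0,-0.2,0,0,0],
    [0,0,0,-0.2,0,0,0],
    [0,0,0,0,0,0,0]
  ]
}}

```text
clock: 8.28
ee_pos: [0.4237, 0.0203, 0.0069]
tcp_rot: [3.141, -0.001, -3.141]
ft_force: [0.1, -0.5, -1.2]
opening: 0.0458
gripper_force: 25.0
```

Emit:
{"fn": "carry_out", "kwargs": {
  "plan": [
    [0,0,0,-0.1,0,0,0],
    [0,0,0,-0.1,0,0,0],
    [0,0,0,-0.05,0,0,0],
    [0,0,0,0,0,0,0]
  ]
}}

```text
clock: 8.78
ee_pos: [0.4239, 0.0203, 0.0047]
tcp_rot: [3.142, -0.0, -3.141]
ft_force: [-0.2, 0.2, -2.3]
opening: 0.0458
gripper_force: 25.0
```

Emit:
{"fn": "carry_out", "kwargs": {
  "plan": [
    [0,0,0,-0.06,0,0,0],
    [0,0,0,0,0,0,0],
    [0,0,0,0,0,0,0]
  ]
}}

```text
clock: 9.15
ee_pos: [0.424, 0.0203, 0.0043]
tcp_rot: [3.142, 0.0, -3.141]
ft_force: [-1.4, -0.2, 0.9]
opening: 0.0457
gripper_force: 25.0
```

Emit:
{"fn": "carry_out", "kwargs": {
  "plan": [
    [55,0,0,0,0,0,0],
    [75,0,0,0,0,0,0],
    [100,0,0,0,0,0,0],
    [100,0,0,0,0,0,0],
    [100,0,0,0,0,0,0],
    [100,0,0,1,0,0,0],
    [100,0,0,2,0,0,0],
    [100,0,0,3,0,0,0],
    [100,0,0,4,0,0,0],
    [100,0,0,4,0,0,0],
    [100,0,0,4,0,0,0],
    [100,0,0,0,0,0,0],
    [100,0,0,0,0,0,0]
  ]
}}

```text
clock: 10.78
ee_pos: [0.4235, 0.0203, 0.1836]
tcp_rot: [3.141, -0.001, -3.141]
ft_force: [-0.5, 0.3, -0.7]
opening: 0.0941
gripper_force: 0.0
```

Run:
```python
from h import *
c=shot("wrist","w2.png");print(ivory(c,.04))
print([(np.round(m["uv"]).tolist(),round(m["p"],2),np.round(at(c,m["uv"],.02)[:2],3).tolist()) for m in ctrl.mark_of("wrist","candle_center")[:3]])
c=shot("top");print(ivory(c,.04))
for n in("scene","top"):
  c=shot(n)
  for t in("dish","dish_floor"):print(n,[(round(m["p"],2),np.round(at(c,m["uv"],Z[t])[:2],3).tolist()) for m in ctrl.mark_of(n,t)[:1]])
```

```text
(array([462. ,  19.4, 123.1,  45.5]), np.float64(0.003), np.int32(3924))
[([258.0, 206.0], 0.94, [0.463, 0.018]), ([2.0, 52.0], 0.94, [0.292, -0.254])]
(array([ 317.7, -266.5,   43.7,    1.5]), np.float64(0.729), np.int32(16))
scene [(0.64, [0.497, -0.199])]
scene [(0.75, [0.503, -0.204])]
top [(0.74, [0.493, -0.206])]
top [(0.73, [0.491, -0.209])]
```

View pics/w2.png

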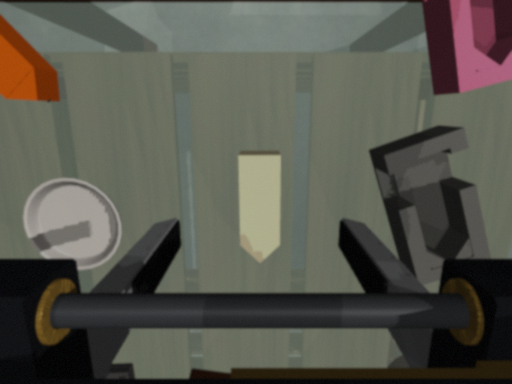

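The candle lies flat on the glass at px (258,207), ridge away from the base, pose (0.462, 0.020), yaw 0. Now a fresh hold nearer the roof, with the hand leaning 41° outward.

Emit:
{"fn": "carry_out", "kwargs": {
  "plan": [
    [100,1.2,0,-1,0,0.12,0],
    [100,1.2,0,-1,0,0.12,0],
    [100,1.2,0,-1,0,0.12,0],
    [100,1.2,0,-1,0,0.12,0],
    [100,0,0,-1.5,0,0.12,0],
    [100,0,0,-1.9,0,0.12,0],
    [100,0,0,0,0,0,0],
    [100,0,0,0,0,0,0]
  ]
}}

```text
clock: 12.22
ee_pos: [0.472, 0.0203, 0.1112]
tcp_rot: [3.141, -0.718, -3.141]
ft_force: [0.1, 0.4, 0.2]
opening: 0.0936
gripper_force: 0.0
```

Run:
```python
from h import *
print(ctrl.sense()["joint_pos"].round(2))
c=shot("wrist");print(np.array(c["world_from_camera"])[:3,3].round(3))
for t,z in(("dish",0),("dish_floor",.006),("candle_center",.02)):print(t,[(round(m["p"],2),np.round(at(c,m["uv"],z)[:2],3).tolist()) for m in ctrl.mark_of("wrist",t)[:2]])
```

```text
[-0.05  0.53  1.13 -0.04  2.2  -1.63]
[0.552 0.019 0.312]
dish []
dish_floor []
candle_center [(0.98, [0.465, 0.019]), (0.89, [0.291, -0.255])]
```

Emit:
{"fn": "carry_out", "kwargs": {
  "plan": [
    [100,0,0,-2,0,0,0],
    [100,0,0,-2,0,0,0],
    [100,0,0,-2,0,0,0],
    [100,0,0,-2,0,0,0],
    [100,0,0,-1.3,0,0,0],
    [100,0,0,-0.8,0,0,0],
    [100,0,0,0,0,0,0],
    [0,0,0,0,0,0,0],
    [0,0,0,0,0,0,0],
    [0,0,0,0,0,0,0],
    [0,0,0,0,0,0,0],
    [0,0,0,0,0,0,0],
    [0,0,0,0,0,0,0]
  ],
  "squeeze": 30
}}

```text
clock: 14.05
ee_pos: [0.4719, 0.0204, 0.0091]
tcp_rot: [3.141, -0.72, -3.141]
ft_force: [0.4, -0.3, -0.5]
opening: 0.0458
gripper_force: 30.0
```

Emit:
{"fn": "carry_out", "kwargs": {
  "plan": [
    [0,0,0,0.5,0,0,0],
    [0,0,0,1.5,0,0,0],
    [0,0,0,3,0,0,0],
    [0,0,0,3,0,0,0],
    [0,0,0,3,0,0,0],
    [0,0,0,3,0,-0.08,0],
    [0,0,0,2,0,-0.14,0],
    [0,0,0,1,0,-0.15,0],
    [0,0,0,0,0,-0.15,0],
    [0,0,0,0,0,-0.15,0],
    [0,0,0,0,0,-0.15,0],
    [0,0,0,0,0,-0.15,0],
    [0,0,0,0,0,-0.15,0],
    [0,0,0,0,0,-0.15,0],
    [0,0,0,0,0,-0.15,0],
    [0,0,0,0,0,-0.15,0],
    [0,0,0,0,0,0,0],
    [0,0,0,0,0,0,0]
  ]
}}

```text
clock: 16.3
ee_pos: [0.486, 0.0217, 0.18]
tcp_rot: [-3.139, 0.844, -3.14]
ft_force: [0.4, 0.1, -1.2]
opening: 0.0457
gripper_force: 30.0
```

Run:
```python
from h import *
print(ctrl.sense()["joint_pos"].round(2))
c=shot("wrist");b=c["pixels"];print(np.array(c["world_from_camera"])[:3,3].round(3))
c=shot("scene");a=c["pixels"][60:240,170:370]
# project the expected ridge/foot centres
T=np.linalg.inv(np.array(c["world_from_camera"]));p=np.array(ctrl.sense()["ee_pos"])
for d in((-.011,0,-.074),(-.011,0,.054)):
    q=T[:3,:3]@(p+d)+T[:3,3];u=np.array([q[0]/q[2]*c["fx"]+c["cx"],q[1]/q[2]*c["fy"]+c["cy"]])
    print((u-[170,60])*[427/200,384/180])
cv2.imwrite("pics/s1.png",np.hstack([cv2.resize(a,(427,384)),cv2.resize(b,(373,384))]))
```

```text
[-0.17 -0.76  2.23  0.17  0.84 -1.8 ]
[0.286 0.021 0.263]
[217.49962204 233.33817285]
[221.09454507 157.59442925]
```

View pics/s1.png

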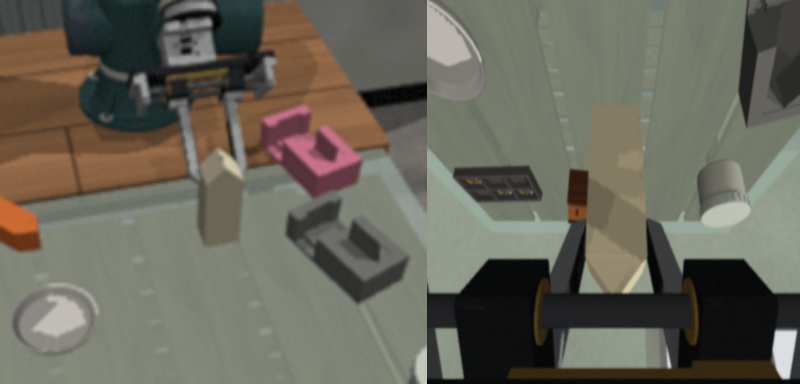

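The candle is upright in the hand (scene crop px (220,200), foot down, ridge up). Joint 2 just touched its limit here, and reaching out to the dish relieves that. I carry it over the dish.

Emit:
{"fn": "carry_out", "kwargs": {
  "plan": [
    [0,0.8,-0.5,-0.5,0,-0.007,0],
    [0,0.7,-1.3,-0.5,0,0,-0.03],
    [0,0.3,-1.8,-0.5,0,0,-0.03],
    [0,0,-1.8,0,0,0,-0.03],
    [0,0,-1.8,0,0,0,-0.03],
    [0,0,-1.8,0,0,0,-0.03],
    [0,0,-1.8,0,0,0,-0.03],
    [0,0,-1.8,0,0,0,-0.03],
    [0,0,-1.8,0,0,0,-0.03],
    [0,0,-1.8,0,0,0,-0.03],
    [0,0,-1.8,0,0,0,-0.03],
    [0,0,-1.8,-0.5,0,0,-0.03],
    [0,0,-1.5,-0.5,0,0,-0.03],
    [0,0,-1.2,-0.5,0,0,-0.03],
    [0,0,-0.8,-0.5,0,0,-0.01],
    [0,0,0,-0.5,0,0,0],
    [0,0,0,0,0,0,0],
    [0,0,0,0,0,0,0]
  ]
}}

```text
clock: 18.65
ee_pos: [0.5038, -0.211, 0.1377]
tcp_rot: [-3.14, 0.85, 2.742]
ft_force: [-0.5, 0.5, -1.1]
opening: 0.0457
gripper_force: 30.0
```

Run:
```python
from h import *
from scipy.spatial.transform import Rotation as R
s=ctrl.sense();print(s["joint_pos"].round(2))
M=R.from_euler("xyz",s["tcp_rot"]).as_matrix()
M0=R.from_euler("xyz",[3.141,-.72,-3.141]).as_matrix()
C=M@M0.T; print("candle up axis",C[:,0].round(3),"foot",(s["ee_pos"]+C@[-.074,0,.0109]).round(4))
V=[]
for n in("scene","top","wrist"):
  c=shot(n);V.append(c["pixels"])
  for t,z in(("dish",0),("candle_foot",s["ee_pos"][2]-.074)):print(n,t,[(round(m["p"],2),np.round(m["uv"]).tolist(),np.round(at(c,m["uv"],z)[:2],3).tolist()) for m in ctrl.mark_of(n,t)[:2]])
a=V[0][110:260,120:320];cv2.imwrite("pics/d1.png",np.hstack([cv2.resize(a,(400,300)),cv2.resize(V[2],(400,300))]))
```

```text
[-0.61 -0.53  2.21  0.26  0.64 -1.92]
candle up axis [0.001 0.    1.   ] foot [ 0.4937 -0.2068  0.0637]
scene dish [(0.69, [199.0, 211.0], [0.489, -0.198])]
scene candle_foot [(0.89, [190.0, 197.0], [0.486, -0.215]), (0.41, [195.0, 212.0], [0.542, -0.207])]
top dish [(0.67, [333.0, 205.0], [0.489, -0.207])]
top candle_foot [(0.91, [377.0, 315.0], [0.248, -0.287]), (0.73, [340.0, 199.0], [0.495, -0.21])]
wrist dish [(0.69, [258.0, 56.0], [0.489, -0.208])]
wrist candle_foot [(0.57, [260.0, 124.0], [0.498, -0.21])]
```

View pics/d1.png

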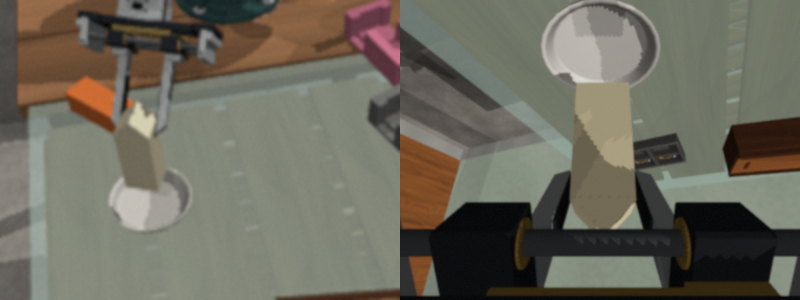

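The upright candle hangs over the dish (scene crop px (140,150) above dish (150,200)), about 3 mm beyond the dish centre. I correct that and lower it.

Emit:
{"fn": "carry_out", "kwargs": {
  "plan": [
    [0,-0.3,0,-0.5,0,0,0],
    [0,0,0,-1,0,0,0],
    [0,0,0,-1,0,0,0],
    [0,0,0,-1,0,0,0],
    [0,0,0,-0.8,0,0,0],
    [0,0,0,-0.5,0,0,0],
    [0,0,0,-0.3,0,0,0],
    [0,0,0,-0.2,0,0,0],
    [0,0,0,0,0,0,0],
    [0,0,0,0,0,0,0]
  ]
}}

```text
clock: 20.35
ee_pos: [0.5008, -0.2114, 0.0849]
tcp_rot: [-3.14, 0.85, 2.742]
ft_force: [0.1, 0.4, -2.9]
opening: 0.0453
gripper_force: 30.0
```

Emit:
{"fn": "carry_out", "kwargs": {
  "plan": [
    [0,0,0,-0.1,0,0,0],
    [0,0,0,-0.1,0,0,0],
    [0,0,0,-0.1,0,0,0],
    [0,0,0,0,0,0,0],
    [0,0,0,0,0,0,0]
  ]
}}

```text
clock: 20.98
ee_pos: [0.5007, -0.2113, 0.0815]
tcp_rot: [-3.14, 0.849, 2.742]
ft_force: [-0.6, -1.1, -2.5]
opening: 0.0456
gripper_force: 30.0
```

Emit:
{"fn": "carry_out", "kwargs": {
  "plan": [
    [0,0,0,-0.08,0,0,0],
    [0,0,0,-0.06,0,0,0],
    [0,0,0,0,0,0,0],
    [0,0,0,0,0,0,0]
  ]
}}

```text
clock: 21.48
ee_pos: [0.5006, -0.2112, 0.0801]
tcp_rot: [-3.14, 0.849, 2.742]
ft_force: [-0.6, -0.4, -1.6]
opening: 0.0454
gripper_force: 30.0
```

Emit:
{"fn": "carry_out", "kwargs": {
  "plan": [
    [0,0,0,-0.05,0,0,0],
    [0,0,0,0,0,0,0],
    [0,0,0,0,0,0,0]
  ]
}}

```text
clock: 21.85
ee_pos: [0.5006, -0.2112, 0.0795]
tcp_rot: [-3.14, 0.849, 2.742]
ft_force: [-0.2, 0.2, -1.5]
opening: 0.0451
gripper_force: 30.0
```

Emit:
{"fn": "carry_out", "kwargs": {
  "plan": [
    [0,0,0,-0.05,0,0,0],
    [0,0,0,0,0,0,0],
    [0,0,0,0,0,0,0]
  ]
}}

```text
clock: 22.22
ee_pos: [0.5006, -0.2112, 0.079]
tcp_rot: [-3.14, 0.849, 2.742]
ft_force: [-0.5, -0.2, -1.2]
opening: 0.0457
gripper_force: 30.0
```

Emit:
{"fn": "carry_out", "kwargs": {
  "plan": [
    [0,0,0,-0.04,0,0,0],
    [0,0,0,0,0,0,0],
    [0,0,0,0,0,0,0]
  ]
}}

```text
clock: 22.6
ee_pos: [0.5006, -0.2112, 0.0786]
tcp_rot: [-3.14, 0.849, 2.742]
ft_force: [0.4, -0.5, -3.2]
opening: 0.0458
gripper_force: 30.0
```

Emit:
{"fn": "carry_out", "kwargs": {
  "plan": [
    [0,0,0,-0.05,0,0,0],
    [0,0,0,0,0,0,0],
    [0,0,0,0,0,0,0]
  ]
}}

```text
clock: 22.98
ee_pos: [0.5006, -0.2112, 0.0781]
tcp_rot: [-3.14, 0.849, 2.742]
ft_force: [0.1, 0.6, -2.9]
opening: 0.0456
gripper_force: 30.0
```

Emit:
{"fn": "carry_out", "kwargs": {
  "plan": [
    [0,0,0,-0.04,0,0,0],
    [0,0,0,0,0,0,0],
    [0,0,0,0,0,0,0]
  ]
}}

```text
clock: 23.35
ee_pos: [0.5007, -0.2113, 0.0779]
tcp_rot: [-3.14, 0.85, 2.742]
ft_force: [0.4, 0.2, -2.0]
opening: 0.0454
gripper_force: 30.0
```

Run:
```python
from h import *
f=[]
for i in range(4):
    c=shot("scene");f.append(ctrl.sense()["ft_force"])
print(np.mean(f,0).round(2))
cv2.imwrite("pics/d2.png",np.vstack([cv2.resize(c["pixels"][130:250,140:260],(500,500),interpolation=cv2.INTER_CUBIC)]))
```

```text
[-0.25 -0.03 -1.52]
```

View pics/d2.png

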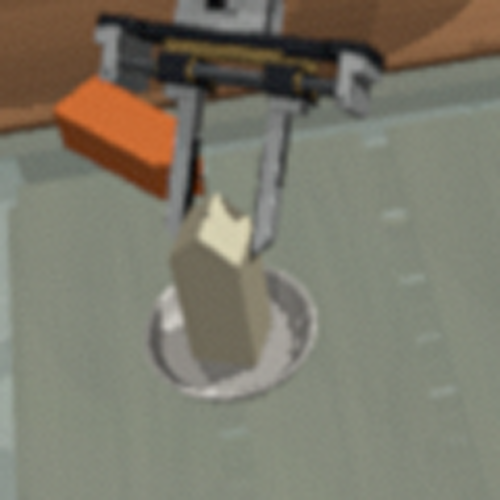

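The candle is upright in the middle of the dish (crop px (225,310)), foot at or just above the floor. I keep going down in 0.5 mm steps until the force changes.

Emit:
{"fn": "carry_out", "kwargs": {
  "plan": [
    [0,0,0,-0.05,0,0,0],
    [0,0,0,-0.03,0,0,0],
    [0,0,0,0,0,0,0]
  ]
}}

```text
clock: 23.92
ee_pos: [0.5011, -0.2115, 0.0779]
tcp_rot: [-3.14, 0.851, 2.742]
ft_force: [-2.3, 0.9, 2.6]
opening: 0.0457
gripper_force: 30.0
```

```bash
cat > f.py <<'E'
from h import *
f=[]
for i in range(4):
    ctrl.camera("wrist");s=ctrl.sense();f.append(s["ft_force"])
print(np.mean(f,0).round(2),s["ee_pos"].round(4),s["tcp_rot"].round(3))
E
python3 f.py
```

```text
[-1.49  1.2   2.45] [ 0.5011 -0.2115  0.0778] [-3.14   0.851  2.742]
```

Emit:
{"fn": "carry_out", "kwargs": {
  "plan": [
    [52,0,0,0,0,0,0],
    [60,0,0,0,0,0,0],
    [75,0,0,0,0,0,0],
    [100,0,0,0,0,0,0],
    [100,0,0,0,0,0,0],
    [100,0,0,0,0,0,0],
    [100,-0.3,0.13,0.5,0,0,0],
    [100,-0.6,0.26,1,0,0,0],
    [100,-0.6,0.26,1.5,0,0,0],
    [100,0,0,2,0,0,0],
    [100,0,0,2.5,0,0,0],
    [100,0,0,2.5,0,0,0],
    [100,0,0,2.5,0,0,0],
    [100,0,0,2.5,0,0,0],
    [100,0,0,0,0,0,0],
    [100,0,0,0,0,0,0]
  ]
}}

```text
clock: 26.12
ee_pos: [0.4851, -0.2044, 0.2255]
tcp_rot: [-3.14, 0.848, 2.742]
ft_force: [-0.5, 0.4, -0.1]
opening: 0.0941
gripper_force: 0.0
```

Run:
```python
from h import *
V=[shot(n)["pixels"] for n in("scene","top")]
cv2.imwrite("pics/e.png",np.hstack([cv2.resize(v,(400,300)) for v in V]+[]))
c=shot("top")
for t,z in(("dish",0),("candle_center",.07),("candle_foot",.006)):
  for n in("scene","top"):
    c=shot(n);print(n,t,[(round(m["p"],2),np.round(at(c,m["uv"],z)[:2],3).tolist()) for m in ctrl.mark_of(n,t)[:3]])
cv2.imwrite("pics/e.png",np.vstack([np.hstack([cv2.resize(v,(400,300)) for v in V]),np.hstack([cv2.resize(V[0][130:250,140:300],(400,300)),cv2.resize(V[1][150:270,260:420],(400,300))])]))
```

```text
scene dish [(0.91, [0.505, -0.205])]
top dish [(0.82, [0.486, -0.207])]
scene candle_center [(0.84, [0.356, -0.252]), (0.56, [0.479, -0.205])]
top candle_center [(0.62, [0.297, -0.237]), (0.58, [0.491, -0.199])]
scene candle_foot [(0.89, [0.235, -0.299]), (0.66, [0.751, -0.237]), (0.61, [0.487, -0.208])]
top candle_foot [(0.96, [0.241, -0.307]), (0.68, [0.487, -0.212])]
```

View pics/e.png

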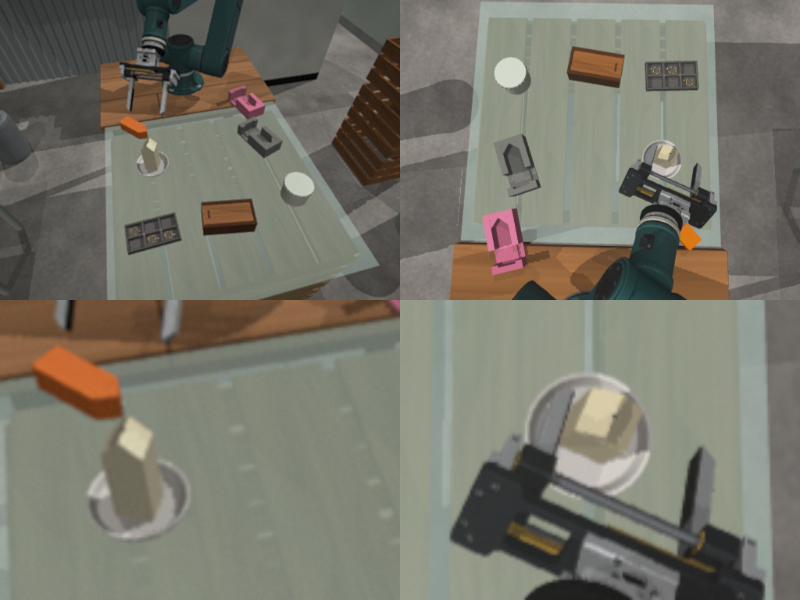

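The candle stands upright and centred in the dish (bottom-left crop px (130,470)). The hand is clear of it, and the jar, bead box and tray are where they were.

```bash
python3 -c "
from bench import ctrl
print(ctrl.job_done())"
```

```text
the job is handed in; nothing more can be done
None
```

The candle was lifted from its mould, laid on clear glass and released, then re-gripped and stood ridge up in the middle of the dish; the final views show it upright, the jar, bead box and tray look unmoved, and I handed the job in after about 26 s.

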